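# Lap two shingles up the drying-cabinet vent hood

## Task

The little sloping hood for the drying cabinet's vent has only its bottom shingle nailed on. Lay the two loose full-length shingles above it, working upwards: the first with its lower edge on the lower pencil line, lapping over the nailed shingle, then the second with its lower edge on the upper line, lapping over the first, both centred on the hood and lying straight down the slope. Leave the short offcut lying where it is.

Things in the scene. Friction and masses are not known exactly. Their poses are not given: they have to be found in the camera images.
- shingle_a_mid (a point): Centre (half-way up) of a loose flat wooden shingle, 120 long (its x) x 56 wide (its y) x 8 mm thick (z), 50 g or so, lying flat on the bench. The two loose full-length shingles are alike: either may go on first, either end may point down the slope.
- shingle_b_mid (a point): Centre of the other loose full-length shingle, same size and axes. Laid with its lower edge on a line, a shingle rests on the upper end of the one below and its own upper end on the deck: 5.2 degrees flatter than the deck, its centre in the deck's frame at x = -148 mm (lower line) or -236 mm (upper line), z = 9.5 mm. It does not slide on the wood.
- deck: The hood's fixed plywood deck, 310 x 84 mm, sloping 15 degrees. Origin: middle of its lowest edge, on its top surface, 36 mm above the bench. x points down the slope (deck: x = 0 to -310 mm), y across, z square out of it. The nailed shingle (120 x 56 x 8 mm, centred across) covers x = 0 to -120. Dark pencil lines cross the deck at x = -88 (also over the nailed shingle) and x = -176 mm.
- offcut_mid (a point): Centre (half-way up) of a loose shingle offcut, 62 long (x) x 56 wide (y) x 8 mm thick, lying flat on the bench among the shingles; not to be used or moved.
There are look-alikes about, which are no part of the job. Leave any orange look-alike of the part that bears shingle_a_mid alone. What is shaped like the part that bears shingle_b_mid but green is not meant.

How it is judged:
By the outcome, as a careful person would: the job done as asked, in the order asked, and still so for the second after the job is handed in, with the robot touching nothing.
It also fails if it takes over 67 s, if anything falls off the work surface, if the arm or the gripper's body presses on something with over 40 N, if the wrist force passes 120 N, or if a joint passes its speed limit or range.

## Robot

A 6-joint arm with a two-finger parallel gripper is mounted at the origin on the work surface. World frame = base frame: x ahead of the robot, y to its left, z up, the work surface at z = 0. Lengths are in m, angles in degrees, forces in N, time in s.
With the tool pointing down it reaches from about 0.35 to 0.725 m from the base axis. Payload 4.3 kg.
Tool frame: the origin (TCP) lies between the finger pads; the fingertips stand 11 mm ahead of it and the grasp point (between the pads) lies 8 mm behind it (tips_ahead is the distance from the TCP to the fingertips, in m); z points along the fingers, x is the direction in which the jaws open and shut, and the axes are right-handed (so a half turn about z gives the same grasp; the last joint's range is limited). The gripper opens to 85 mm and grips with 20 to 120 N. Pads are 22 mm wide; open, the fingers measure 114 mm over their backs; the gripper's body (76 mm by 85 mm) begins 54 mm behind the grasp point. The pads swing forward as they close: fully open they stand 13 mm farther back than shut.
Start: joints at [-74.559, 21.618, 4.641, 73.018, 0, 83.68], TCP at [0.213, -0.534, 0.242] pointing down, gripper open.
Joint ranges: [-156.06, 156.06], [-48.1, 94.91], [-58.44, 69.94], [-101.28, 121.22], [-78.64, 73.56], [-180, 180]. Speed limits (degrees/s): [147.25, 147.25, 180, 180, 180, 180].

## Interface

Orientations are given as [roll, pitch, yaw] about the fixed x, y, z axes, in that order (R = Rz(yaw) Ry(pitch) Rx(roll)).
In Python, from rig import * gives the robot as it stands.
- The arm moves only by the shell command python3 -m inch 'ROWS'. ROWS is JSON, one flat list of numbers, 7 for each row, row after row: the shift along the tool's x, y, z normalised to -1 to 1, where 1 is 3 cm, then the turn, a rotation vector about the tool's x, y, z normalised to -1 to 1, where 1 is pi/4 rad, then the opening, from 0 (shut) to 1 (fully open). A call has 1 to 12 rows; each row shifts and turns the commanded pose from where the row before left it, along the tool's axes as they then stand; what a row does not reach is not made up. A row lasts 1/8 s, in which the tool goes at most 62.5 mm and 10.7 degrees, less where a joint would pass 70% of its speed; a pose out of reach is approached as far as the arm can. A call with a number of a shift or a turn outside -1 to 1 is refused whole. A call with a gripper value outside its range is refused whole. The fingers move at their own pace and stop on an object; the grip force is fixed at half the most. Time passes only in rows, so rows that do not move let the fingers close. It gives the time, the measured TCP pose, the force and the opening at its end, in the units of the state.
- get_state(): the state, without advancing time (a new reading comes with each control period).
- capture(name): name is "scene" or "top" or "wrist"; returns the picture (400x640x3 uint8, red, green, blue); there is no depth.
- camera_model(name): a dict with "fx", "fy", "cx", "cy" (pixels), "extrinsics" (4x4, takes a point from world to camera coordinates). Camera axes: x right, y down, z forward; pixel columns grow to the right and rows downward; lengths in m; the calibration is good to about 2 mm. A picture is of the moment at which its call begins: read the wrist's pose just before it. camera_model takes no time and is no camera call; for the wrist camera it gives the pose at the moment of the call.
- job_done(): hands the job in, once; it reports no verdict.
The state is a dict: "clock": time; "joint_positions": joint angles; "joint_velocities": joint speeds; "tau": joint torques, N m; "ee_pos": TCP position; "orientation": TCP orientation; "contact_force": force on the tool from outside, world axes, zero at the start; "ft_torque": the same for the moment, N m; "grip_width": finger opening in m.
Only numpy, scipy, OpenCV 4.12 (cv2) and the standard library are available. Lean on these libraries where they do the work, as an engineer would, in place of code of your own. Each camera call takes 0.05 s, during which the arm holds its last target.

## Working session

There is one attempt and no reset: what is moved stays moved. The work goes in short steps, Python scripts to look and compute and a shell command to move; the robot and the scene stay as the last step left them, time stands still between calls to the robot, and variables do not carry over. Pictures are saved under pics/ and viewed, and the job is handed in when it is done.

```bash
ls; mkdir -p pics; python3 - <<'E'
from rig import *
import cv2
s=get_state();print(s)
for n in("scene","top","wrist"):
    im=capture(n);cv2.imwrite(f"pics/{n}0.png",im[:,:,::-1]);m=camera_model(n);print(n,m)
E
```

```text
pics
{'clock': 0.0, 'joint_positions': array([-7.45602445e+01,  2.16612735e+01,  4.56250303e+00,  7.30182431e+01,
        3.20027101e-04,  8.36792869e+01]), 'joint_velocities': array([ 1.89200764e-02, -4.23328813e-02, -5.49603471e-02,  7.74441290e-02,
       -9.77037883e-05,  7.60549690e-02]), 'tau': array([ 3.17986978e-04, -4.63605630e+01,  2.69873500e+01,  2.07707437e-02,
       -7.46710657e-05, -2.32721447e-06]), 'ee_pos': array([ 0.21299583, -0.53341095,  0.24136416]), 'orientation': array([-1.79986799e+02,  1.16267077e-01, -6.82395184e+01]), 'contact_force': array([-0.0092866 ,  0.18473423, -0.29640306]), 'ft_torque': array([0.00027581, 0.02278588, 0.04275443]), 'grip_width': 0.08564411803573922}
scene {'fx': 378.92064896007196, 'fy': 378.92064896007196, 'cx': 309.4813770213091, 'cy': 196.63105258026374, 'extrinsics': array([[ 0.17022436,  0.98534996,  0.01044589,  0.07168595],
       [ 0.76046099, -0.12461732, -0.63731437, -0.36444732],
       [-0.62667595,  0.11643012, -0.77053311,  1.66661803],
       [ 0.        ,  0.        ,  0.        ,  1.        ]])}
top {'fx': 370.3076267928004, 'fy': 370.3076267928004, 'cx': 322.85945393777274, 'cy': 202.0750065253814, 'extrinsics': array([[ 0.00619187, -0.99988408,  0.01391026, -0.16815498],
       [-0.99494582, -0.00755427, -0.10012865,  0.49374697],
       [ 0.10022213, -0.01321997, -0.99487726,  0.96265783],
       [ 0.        ,  0.        ,  0.        ,  1.        ]])}
wrist {'fx': 302.8374191032045, 'fy': 302.8374191032045, 'cx': 317.4217482364504, 'cy': 201.0776113345314, 'extrinsics': array([[ 3.69962586e-01, -9.29046256e-01, -8.59409414e-04,
        -5.74424702e-01],
       [-8.93980035e-01, -3.56250043e-01,  2.71819063e-01,
        -3.44788374e-02],
       [-2.52838648e-01, -9.97945886e-02, -9.62347992e-01,
         3.78732467e-01],
       [ 0.00000000e+00,  0.00000000e+00,  0.00000000e+00,
         1.00000000e+00]])}
```

View pics/scene0.png

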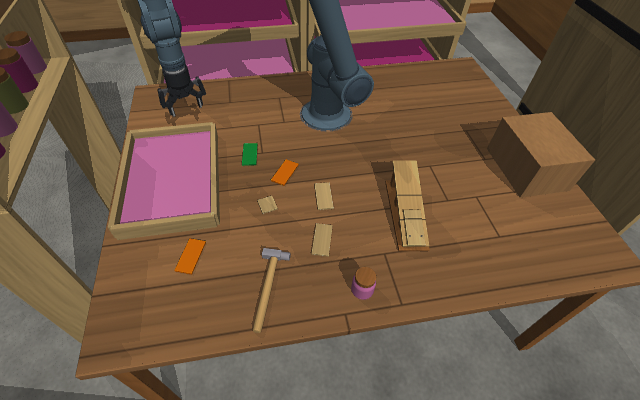

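View pics/top0.png

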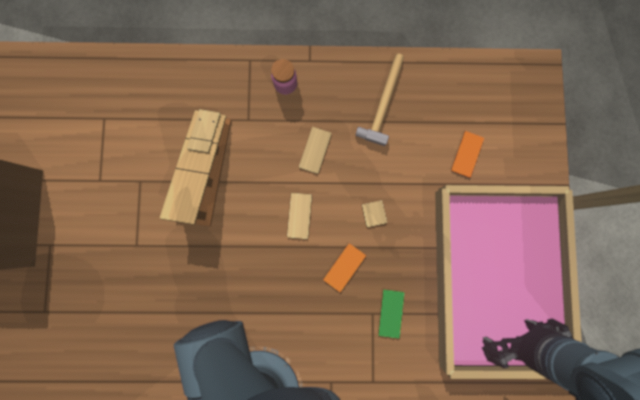

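View pics/wrist0.png

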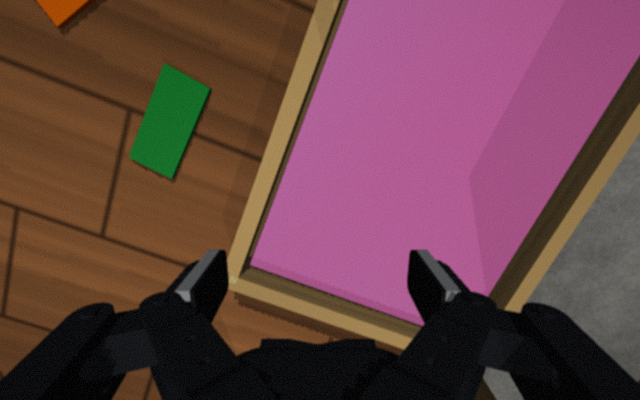

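The top view shows two loose shingles at about (315,150) and (299,216), and the offcut at (374,213). The deck runs from its low end at (208,110) to its high end at (178,220). The orange and green pieces are look-alikes.

```bash
cat > h.py <<'E'
import numpy as np, cv2
from rig import *
from scipy.spatial.transform import Rotation as R
def proj(m,p):
    E=m["extrinsics"];q=E[:3,:3]@np.asarray(p,float)+E[:3,3];return np.array([m["fx"]*q[0]/q[2]+m["cx"],m["fy"]*q[1]/q[2]+m["cy"]])
def ray(m,uv,o=None,n=(0,0,1)):
    """intersect with plane through o normal n"""
    E=m["extrinsics"];d=E[:3,:3].T@np.array([(uv[0]-m["cx"])/m["fx"],(uv[1]-m["cy"])/m["fy"],1]);c=-E[:3,:3].T@E[:3,3]
    n=np.array(n,float);return c+d*(n@(np.array(o)-c))/(n@d)
E
python3 - <<'E'
from h import *
for n in("top","scene"):
    im=cv2.imread(f"pics/{n}0.png");m=camera_model(n)
    h=cv2.cvtColor(im,cv2.COLOR_BGR2HSV)
    pts=[(315,150),(299,216),(374,213),(178,205),(207,125)] if n=="top" else [(322,240),(324,196),(267,205),(408,180),(413,235)]
    for p in pts: print(p,h[p[1],p[0]])
    for p in [(340,190),(260,170),(150,200)]: print('bg',h[p[1],p[0]])
    mk=((h[...,0]>14)&(h[...,0]<26)&(h[...,2]>140)).astype(np.uint8)*255
    cv2.imwrite(f"pics/m_{n}.png",mk)
    cs,_=cv2.findContours(mk,cv2.RETR_EXTERNAL,cv2.CHAIN_APPROX_NONE)
    for c in cs:
        if cv2.contourArea(c)<150: continue
        r=cv2.minAreaRect(c);b=cv2.boxPoints(r)
        W=np.array([ray(m,x,(0,0,.008)) for x in b])
        e=[W[1]-W[0],W[2]-W[1]];l=[np.linalg.norm(x) for x in e];k=int(l[1]>l[0])
        print(n,np.round(r[0],1),cv2.contourArea(c),'ctr',W.mean(0).round(4),'size',np.round(l,4),'yaw',np.degrees(np.arctan2(e[k][1],e[k][0])).round(1))
im=cv2.imread("pics/top0.png")[90:240,140:400];cv2.imwrite("pics/topz.png",cv2.resize(im,None,fx=3,fy=3,interpolation=cv2.INTER_CUBIC))
im=cv2.imread("pics/scene0.png")[140:260,250:440];cv2.imwrite("pics/scz.png",cv2.resize(im,None,fx=4,fy=4,interpolation=cv2.INTER_CUBIC))
E
```

```text
(315, 150) [ 19 100 198]
(299, 216) [ 19 100 212]
(374, 213) [ 19 101 199]
(178, 205) [ 17 113 196]
(207, 125) [ 19 101 212]
bg [ 14 123 156]
bg [ 14 124 154]
bg [ 14 125 153]
top [373.9 212.7] 518.5 ctr [ 0.4688 -0.3039  0.008 ] size [0.0644 0.0666] yaw -169.3
top [299.1 215.5] 1009.5 ctr [ 0.4602 -0.1008  0.008 ] size [0.1275 0.0639] yaw -4.8
top [520.3 280.9] 3808.0 ctr [ 0.295  -0.6964  0.008 ] size [0.4248 0.5176] yaw 177.4
top [314.3 149.4] 905.5 ctr [ 0.6427 -0.1407  0.008 ] size [0.1279 0.0606] yaw -17.4
top [192.3 166.2] 3852.0 ctr [0.5951 0.1916 0.008 ] size [0.3315 0.0998] yaw -14.3
top [386.4  91.3] 622.5 ctr [ 0.8122 -0.3422  0.008 ] size [0.2415 0.0287] yaw -19.4
(322, 240) [ 19 112 171]
(324, 196) [ 19 111 183]
(267, 205) [ 19 111 167]
(408, 180) [ 18 129 168]
(413, 235) [ 19 115 187]
bg [ 14 138 126]
bg [ 14 135 100]
bg [162 111 173]
scene [265.7 293.7] 430.5 ctr [ 0.7981 -0.3403  0.008 ] size [0.2361 0.0227] yaw 161.5
scene [189.2 256.5] 334.0 ctr [ 0.6387 -0.5673  0.008 ] size [0.1267 0.0606] yaw 159.2
scene [322.  239.2] 475.0 ctr [ 0.6438 -0.1424  0.008 ] size [0.1237 0.0573] yaw 162.3
scene [416.7 232. ] 486.0 ctr [0.6675 0.1745 0.008 ] size [0.074  0.1154] yaw -15.2
scene [411. 207.] 492.0 ctr [0.5639 0.1912 0.008 ] size [0.1009 0.1   ] yaw 80.7
scene [267.2 203.8] 194.5 ctr [ 0.4685 -0.3046  0.008 ] size [0.0564 0.0682] yaw 11.7
scene [323.6 195.5] 360.5 ctr [ 0.4621 -0.1015  0.008 ] size [0.0577 0.1263] yaw -5.6
scene [407.  176.9] 783.5 ctr [0.4219 0.2255 0.008 ] size [0.0999 0.189 ] yaw -15.4
scene [161.  175.3] 9283.0 ctr [ 0.2411 -0.6817  0.008 ] size [0.4672 0.5251] yaw 2.8
scene [546.8 139.5] 2593.5 ctr [0.2973 0.8686 0.008 ] size [0.3103 0.4583] yaw -0.1
scene [ 28.3 125.1] 2299.0 ctr [-0.2026 -1.2496  0.008 ] size [0.9972 0.1533] yaw -177.9
```

View pics/topz.png

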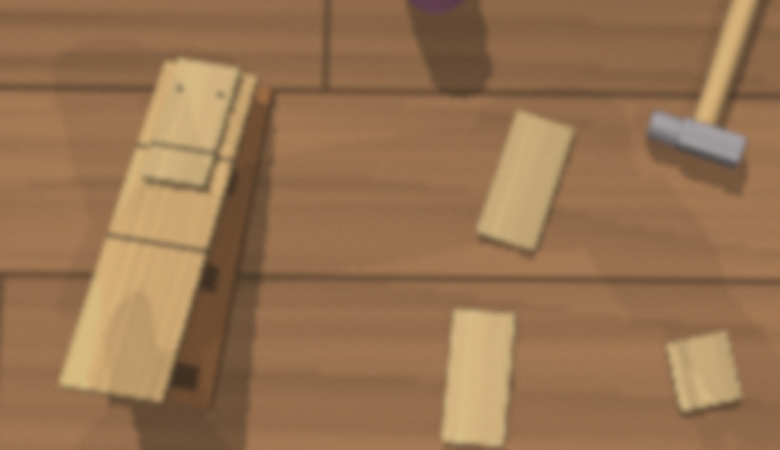

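View pics/scz.png

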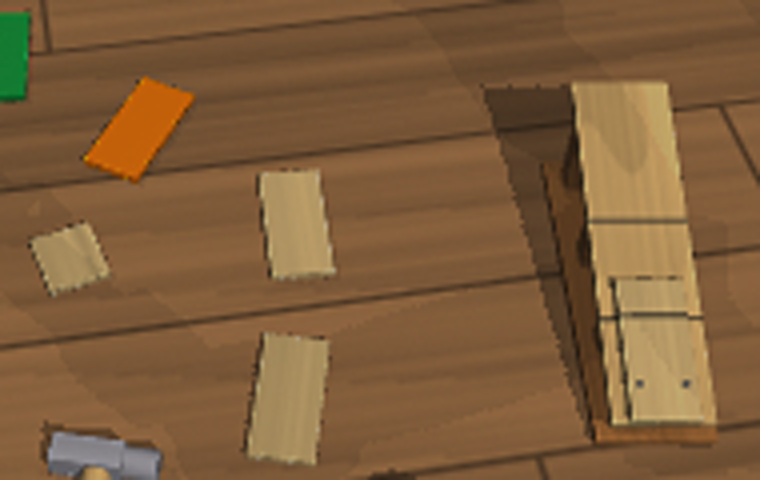

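```bash
cat > deck.py <<'E'
from h import *
from scipy.optimize import least_squares
def T(p,tilt=15.):
    # deck frame: x down slope
    r=R.from_euler('z',p[2],degrees=True)*R.from_euler('y',tilt,degrees=True)
    return r,np.array([p[0],p[1],0.036])
E
python3 - <<'E'
from deck import *
top=[((62,384),(-310,42)),((163,402),(-310,-42)),((108,235),(-176,42)),((207,249),(-176,-42)),((135,145),(-88,42)),((232,158),(-88,-42)),((258,76),(0,-42))]
sc=[((572,83),(-310,-42)),((667,83),(-310,42)),((588,221),(-176,-42)),((687,220),(-176,42)),((602,317),(-88,-42)),((703,317),(-88,42))]
O=[]
for n,L,s,o in(("top",top,3,(140,90)),("scene",sc,4,(250,140))):
    m=camera_model(n)
    for z,d in L:
        O.append((n,m,(np.array(z)+.5)/s-.5+np.array(o),np.array([d[0],d[1],0])/1000))
def f(p,sel=None):
    r,t=T(p,p[3] if len(p)>3 else 15.)
    return np.concatenate([proj(m,r.apply(d)+t)-uv for n,m,uv,d in O if sel in(None,n)])
for sel in("top","scene",None):
  for p0 in([.7,.2,-15],[.7,.2,-15,15]):
    s=least_squares(f,p0,args=(sel,));print(sel,s.x.round(4),np.sqrt(np.mean(s.fun**2)).round(2))
print(s.fun.reshape(-1,2).round(1))
import rig;print([x for x in dir(rig) if 'tip' in x.lower()])
print({k:v for k,v in get_state().items() if k in('clock','ee_pos','orientation')})
E
```

```text
top [ 0.7351  0.142  -8.4369] 0.39
top [ 0.7353  0.142  -8.5045 14.8057] 0.39
scene [ 0.7346  0.1416 -8.7031] 0.3
scene [ 0.7324  0.1425 -8.9658 13.7837] 0.15
None [ 0.735   0.1419 -8.5057] 0.36
None [ 0.7351  0.1419 -8.5542 14.8384] 0.36
[[-0.6  0.1]
 [ 0.3 -0.4]
 [ 0.   0. ]
 [-0.2  0.5]
 [ 0.7 -0. ]
 [ 0.1  0.6]
 [-0.5 -0.4]
 [-0.3 -0.1]
 [-0.2 -0.3]
 [ 0.1  0.1]
 [ 0.3  0.1]
 [-0.3  0.7]
 [ 0.1  0.4]]
['tips_ahead']
{'clock': 0.15, 'ee_pos': array([ 0.21306183, -0.53356587,  0.24156719]), 'orientation': array([-1.79988307e+02,  8.88387439e-02, -6.82376370e+01])}
```

```bash
cat > go.py <<'E'
from deck import *
import sys
D=[0.735,0.1419,-8.5]
def tool(yaw,pitch_slope=0.,base=None):
    """tool z down; jaw (x) across; tool tilted so its z = -(normal) of plane sloping down along dir yaw-90 """
    # object frame: x along shingle (heading h=yaw-90), y across, z normal
    h=yaw-90
    o=R.from_euler('z',h,degrees=True)*R.from_euler('y',pitch_slope,degrees=True)
    M=o.as_matrix(); x=M[:,1]; z=-M[:,2]; y=np.cross(z,x)
    return R.from_matrix(np.stack([x,y,z],1))
def cur():
    s=get_state();return s,np.array(s['ee_pos']),R.from_euler('xyz',s['orientation'],degrees=True)
def to(p,r,cp,cr):
    rv=(cr.inv()*r).as_rotvec()/(np.pi/4); 
    d0=cr.inv().apply(np.array(p)-cp)/.03; d1=r.inv().apply(np.array(p)-cp)/.03
    print('turn units',rv.round(3),'shift units in current axes',d0.round(3),'in target axes',d1.round(3))
def place(x,z=.0095):
    r,t=T(D);return r.apply([x,0,z])+t
E
python3 - <<'E'
from go import *
import rig; print(rig.tips_ahead if not callable(rig.tips_ahead) else rig.tips_ahead())
s,p,r=cur()
print(p,place(-.148),place(-.236))
to([.643,-.1415,.12],tool(72.5),p,r)
E
```

```text
0.011
[ 0.21306183 -0.53356587  0.24156719] [0.59604501 0.16266696 0.08348151] [0.51197721 0.17523098 0.10625759]
turn units [-3.000e-03  1.000e-03 -3.128e+00] shift units in current axes [ -6.818 -18.154   4.067] in target axes [16.773  9.738  4.052]
```

```bash
python3 -m inch '[0,0,0,0,0,-0.223,1, 0,0,0,0,0,-0.223,1, 0,0,0,0,0,-0.223,1, 0,0,0,0,0,-0.223,1, 0,0,0,0,0,-0.223,1, 0,0,0,0,0,-0.223,1, 0,0,0,0,0,-0.223,1, 0,0,0,0,0,-0.223,1, 0,0,0,0,0,-0.223,1, 0,0,0,0,0,-0.223,1, 0,0,0,0,0,-0.223,1, 0,0,0,0,0,-0.223,1]'; python3 -m inch '[0,0,0,0,0,-0.223,1, 0,0,0,0,0,-0.223,1, 0.98,0.57,0,0,0,0,1, 0.98,0.57,0,0,0,0,1, 0.98,0.57,0,0,0,0,1, 0.98,0.57,0,0,0,0,1, 0.98,0.57,0,0,0,0,1, 0.98,0.57,0,0,0,0,1, 0.98,0.57,0,0,0,0,1, 0.98,0.57,0,0,0,0,1, 0.98,0.57,0,0,0,0,1, 0.98,0.57,0,0,0,0,1]'; python3 -m inch '[0.98,0.57,0.3,0,0,0,1, 0.98,0.57,0.3,0,0,0,1, 0.98,0.57,0.3,0,0,0,1, 0.98,0.57,0.3,0,0,0,0.8, 0.98,0.57,0.3,0,0,0,0.8]'
python3 - <<'E'
from go import *
s,p,r=cur();print(s['clock'],p,s['orientation'],s['grip_width'],s['contact_force'])
to([.643,-.1415,.12],tool(72.5),p,r)
E
```

```text
clock: 1.65
ee_pos: [0.2131, -0.5338, 0.2419]
orientation: [-180.0, -0.0, 52.5]
contact_force: [-0.6, -0.7, -0.4]
grip_width: 0.0852
clock: 3.15
ee_pos: [0.4663, -0.3052, 0.242]
orientation: [-180.0, -0.0, 72.2]
contact_force: [0.7, -0.8, 0.6]
grip_width: 0.0853
clock: 3.78
ee_pos: [0.5924, -0.1913, 0.1966]
orientation: [-180.0, 0.0, 72.3]
contact_force: [-0.1, -0.2, 0.7]
grip_width: 0.0683
3.775 [ 0.59244921 -0.19129578  0.19657994] [-1.79957793e+02  3.87326748e-04  7.22546878e+01] 0.06832281631372332 [-0.10548819 -0.21715472  0.67007396]
turn units [-0.001  0.    -0.005] shift units in current axes [2.094 1.101 2.552] in target axes [2.09  1.108 2.553]
```

```bash
python3 -m inch '[0.7,0.37,0.85,0,0,-0.005,0.8, 0.69,0.37,0.85,0,0,0,0.8, 0.7,0.37,0.85,0,0,0,0.8, 0,0,0,0,0,0,0.8, 0,0,0,0,0,0,0.8]'
python3 - <<'E'
from go import *
s,p,r=cur();print(s['clock'],p,s['orientation'],s['grip_width'])
m=camera_model("wrist");im=capture("wrist");im=im[:,:,::-1].copy();cv2.imwrite("pics/w1.png",im)
h=cv2.cvtColor(im,cv2.COLOR_BGR2HSV)
mk=((h[...,0]>15)&(h[...,0]<26)&(h[...,2]>140)).astype(np.uint8)*255
cs,_=cv2.findContours(mk,cv2.RETR_EXTERNAL,cv2.CHAIN_APPROX_NONE)
for c in cs:
    if cv2.contourArea(c)<2000: continue
    rr=cv2.minAreaRect(c);W=np.array([ray(m,x,(0,0,.008)) for x in cv2.boxPoints(rr)])
    e=[W[1]-W[0],W[2]-W[1]];l=[np.linalg.norm(x) for x in e];k=int(l[1]>l[0])
    print(np.round(rr[0],1),W.mean(0).round(4),np.round(l,4),np.degrees(np.arctan2(e[k][1],e[k][0])).round(2))
E
```

```text
clock: 4.4
ee_pos: [0.6424, -0.143, 0.1212]
orientation: [-180.0, 0.0, 72.5]
contact_force: [0.9, -0.2, 0.4]
grip_width: 0.0683
4.4 [ 0.6423719  -0.14298799  0.12122993] [-1.79996573e+02  3.26334105e-02  7.24673740e+01] 0.0682660917225554
[320. 197.] [ 0.644  -0.1414  0.008 ] [0.0551 0.1203] -15.64
[316.5  20. ] [ 0.514  -0.1031  0.008 ] [0.0517 0.0256] 72.41
[36.4 46.7] [ 0.4693 -0.3049  0.008 ] [0.0548 0.061 ] 12.83
```

View pics/w1.png

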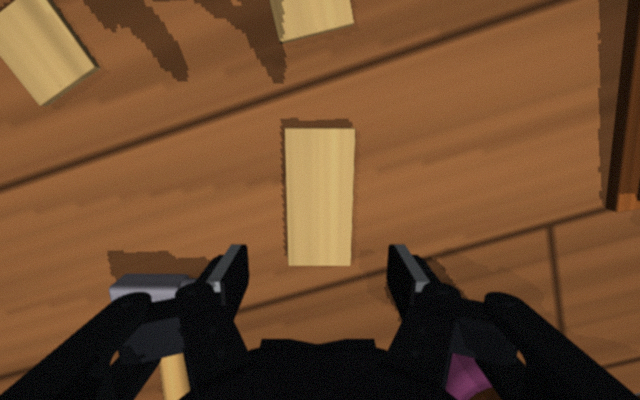

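```bash
python3 - <<'E'
from go import *
s,p,r=cur();m=camera_model("wrist")
for z in(-.01,-.005,0,.005,.011,.015):
    print(z,[proj(m,p+r.apply([sx*.0341,sy*.011,z])).round(1).tolist() for sx in(-1,1) for sy in (-1,1)])
im=cv2.imread("pics/w1.png")[225:345,170:330];cv2.imwrite("pics/w1z.png",cv2.resize(im,None,fx=5,fy=5,interpolation=cv2.INTER_CUBIC))
to([.6435,-.1414,.012],tool(72.5),p,r)
E
```

```text
-0.01 [[239.8, 252.3], [243.2, 296.2], [395.1, 252.2], [391.8, 296.1]]
-0.005 [[242.5, 247.5], [245.7, 290.1], [392.4, 247.4], [389.3, 290.0]]
0 [[245.0, 243.0], [248.0, 284.4], [389.9, 242.9], [387.0, 284.3]]
0.005 [[247.4, 238.8], [250.2, 279.1], [387.5, 238.7], [384.8, 279.0]]
0.011 [[250.0, 234.2], [252.6, 273.2], [384.9, 234.1], [382.4, 273.1]]
0.015 [[251.7, 231.2], [254.1, 269.4], [383.2, 231.2], [380.8, 269.4]]
turn units [ 0.002  0.001 -0.001] shift units in current axes [0.073 0.    3.663] in target axes [0.071 0.005 3.664]
```

View pics/w1z.png

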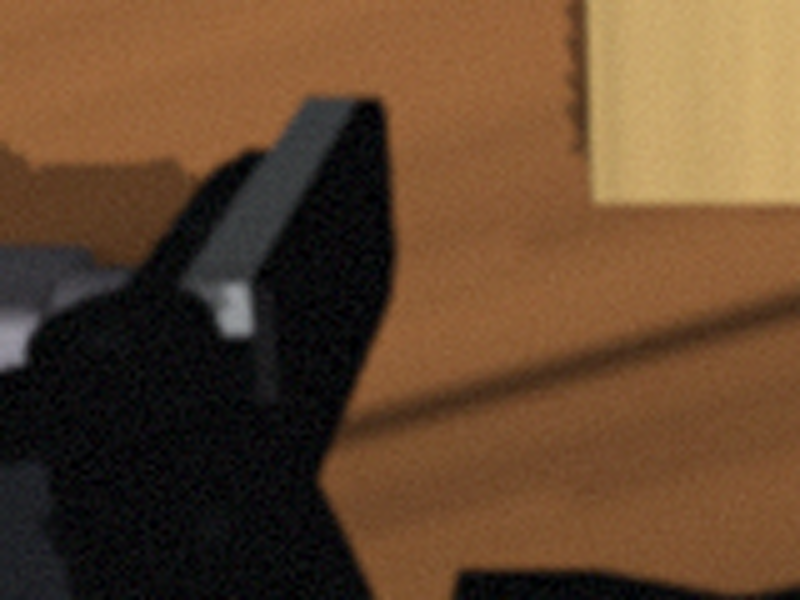

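```bash
python3 -m inch '[0.07,0,0.8,0,0,0,0.75, 0,0,0.8,0,0,0,0.75, 0,0,0.8,0,0,0,0.75, 0,0,0.7,0,0,0,0.75, 0,0,0.5,0,0,0,0.75, 0,0,0,0,0,0,0.75, 0,0,0,0,0,0,0.75]';python3 -m inch '[0,0,0.1,0,0,0,0.75, 0,0,0,0,0,0,0.75]'
python3 - <<'E'
from go import *
s,p,r=cur();print(s['clock'],p,s['contact_force'],s['grip_width']);to([.6435,-.1414,.012],tool(72.5),p,r)
m=camera_model("wrist");im=capture("wrist")[:,:,::-1];cv2.imwrite("pics/w2.png",im)
E
```

```text
clock: 5.32
ee_pos: [0.644, -0.141, 0.014]
orientation: [179.9, 0.0, 72.5]
contact_force: [0.2, -0.7, -0.1]
grip_width: 0.0638
clock: 5.58
ee_pos: [0.6435, -0.1406, 0.0102]
orientation: [180.0, 0.0, 72.5]
contact_force: [0.3, 1.2, 0.8]
grip_width: 0.0638
5.575 [ 0.64351288 -0.14060793  0.01015406] [0.3317387  1.20140711 0.76286064] 0.06381477549161464
turn units [ 0.001  0.    -0.   ] shift units in current axes [-0.025  0.008 -0.062] in target axes [-0.025  0.008 -0.062]
```

View pics/w2.png

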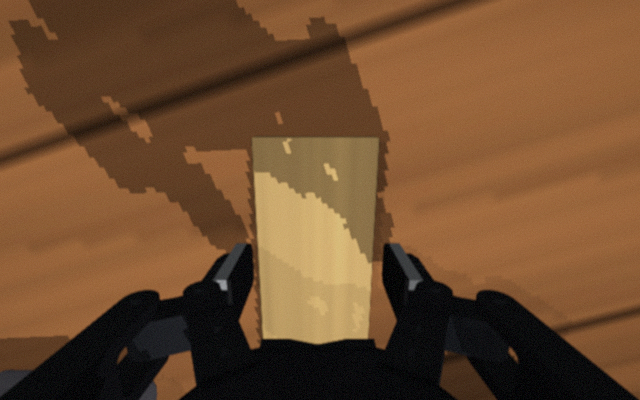

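The shingle lies centred between the pads, spanning columns 252–378 at row 138. I'll grip it now.

```bash
python3 -m inch '[0,0,0,0,0,0,0.5, 0,0,0,0,0,0,0.4, 0,0,0,0,0,0,0, 0,0,0,0,0,0,0, 0,0,0,0,0,0,0]'; python3 -m inch '[0,0,-0.5,0,0,0,0, 0,0,-1,0,0,0,0, 0,0,-1,0,0,0,0, 0,0,-1,0,0,0,0, 0,0,-1,0,0,0,0, 0,0,0,0,0,0,0, 0,0,0,0,0,0,0]'
python3 - <<'E'
from go import *
s,p,r=cur();print(s['clock'],p,s['contact_force'],s['grip_width'])
m=camera_model("wrist");im=capture("wrist")[:,:,::-1];cv2.imwrite("pics/w3.png",im)
im=capture("scene")[:,:,::-1];cv2.imwrite("pics/s3.png",cv2.resize(im[100:280,220:460],None,fx=3,fy=3))
E
```

```text
clock: 6.25
ee_pos: [0.6439, -0.1407, 0.0107]
orientation: [179.9, 0.0, 72.5]
contact_force: [-0.7, 0.3, 5.3]
grip_width: 0.0535
clock: 7.12
ee_pos: [0.6428, -0.1404, 0.144]
orientation: [-179.9, 0.0, 72.5]
contact_force: [-0.4, 0.2, -1.8]
grip_width: 0.0534
7.125 [ 0.64275773 -0.14039315  0.14402529] [-0.41157134  0.19026914 -1.75304895] 0.053408456022044935
```

View pics/w3.png

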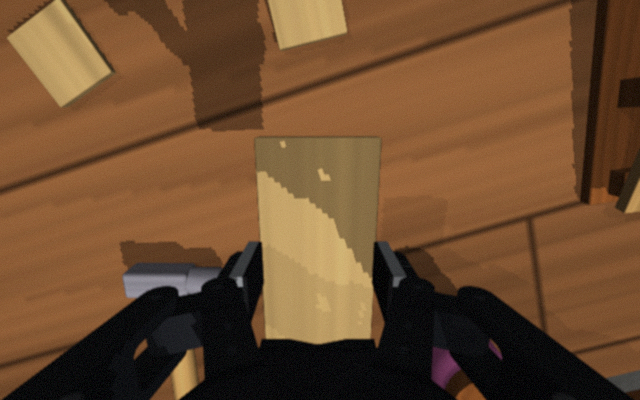

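View pics/s3.png

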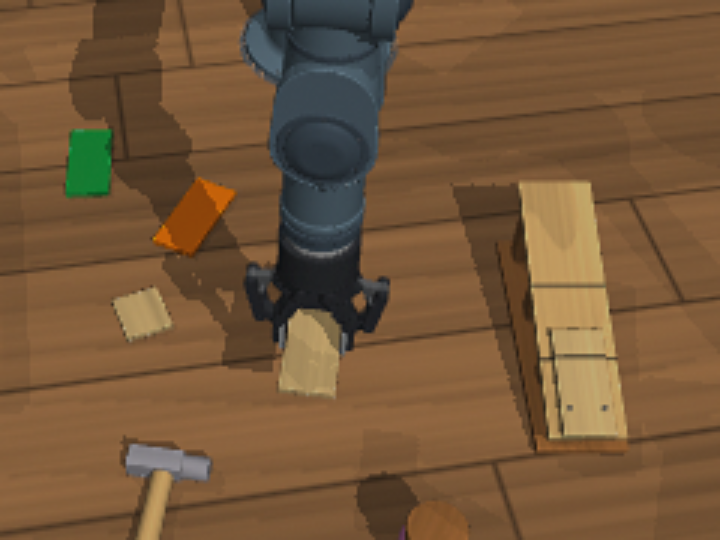

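```bash
python3 - <<'E'
from go import *
s,p,r=cur()
m=camera_model("wrist")
for sy in(-1,1): print(sy,proj(m,p+r.apply([0,sy*.06,.0024])))
g=tool(81.5,9.8);c=place(-.148)
print(g.as_euler('xyz',degrees=True))
t=c-g.apply([0,0,.0064]);print('tcp final',t)
to(t+[0,0,.05],g,p,r)
E
```

```text
-1 [317.38061051 136.3950603 ]
1 [317.56982001 362.05810808]
[-170.2    0.    81.5]
tcp final [0.59712239 0.16250595 0.08978812]
turn units [ 0.213 -0.017 -0.2  ] shift units in current axes [ 9.17  -4.469  0.122] in target axes [ 9.758 -2.913  0.614]
```

```bash
python3 -m inch '[0,0,-0.5,0.107,-0.009,-0.1,0, 0,0,-0.5,0.106,-0.008,-0.1,0, 0.97,-0.29,0.06,0,0,0,0, 0.97,-0.29,0.06,0,0,0,0, 0.97,-0.29,0.06,0,0,0,0, 0.97,-0.29,0.06,0,0,0,0, 0.97,-0.29,0.06,0,0,0,0, 0.97,-0.29,0.06,0,0,0,0, 0.97,-0.29,0.06,0,0,0,0, 0.97,-0.29,0.06,0,0,0,0, 0.97,-0.29,0.06,0,0,0,0, 0.97,-0.29,0.06,0,0,0,0]'; python3 -m inch '[0,0,0.4,0,0,0,0, 0,0,0.4,0,0,0,0, 0,0,0,0,0,0,0, 0,0,0,0,0,0,0]'
cat > chk.py <<'E'
from go import *
import sys
x=float(sys.argv[1]);dz=float(sys.argv[2]);nm=sys.argv[3]
s,p,r=cur();g=tool(81.5,9.8);t=place(x)-g.apply([0,0,.0064])
print(s['clock'],p,s['orientation'],s['contact_force'],s['grip_width']);to(t+[0,0,dz],g,p,r)
m=camera_model("wrist");im=capture("wrist")[:,:,::-1];cv2.imwrite(f"pics/{nm}.png",im)
rr,tt=T(D)
for d in([-.176,.042,0],[-.176,-.042,0],[-.31,.042,0],[-.31,-.042,0],[-.12,.028,.008]): print(d,proj(m,rr.apply(d)+tt).round(1))
E
python3 chk.py -.148 .05 w4
```

```text
clock: 8.72
ee_pos: [0.5987, 0.161, 0.1699]
orientation: [-170.2, 0.1, 81.5]
contact_force: [0.6, -0.5, -0.7]
grip_width: 0.0534
clock: 9.22
ee_pos: [0.5958, 0.1598, 0.1476]
orientation: [-170.4, 0.0, 81.4]
contact_force: [-0.7, 0.3, -0.3]
grip_width: 0.0536
9.225 [0.59577964 0.15981496 0.14757417] [-1.70364276e+02  2.86978315e-02  8.14225606e+01] [-0.71179564  0.2773054  -0.28362239] 0.053579787921048165
turn units [ 0.004  0.    -0.002] shift units in current axes [0.096 0.074 0.251] in target axes [0.095 0.075 0.25 ]
[-0.176, 0.042, 0] [382.8 191.7]
[-0.176, -0.042, 0] [260.5 191.9]
[-0.31, 0.042, 0] [402.1 -48.3]
[-0.31, -0.042, 0] [242.7 -47.9]
[-0.12, 0.028, 0.008] [360.  267.8]
```

View pics/w4.png

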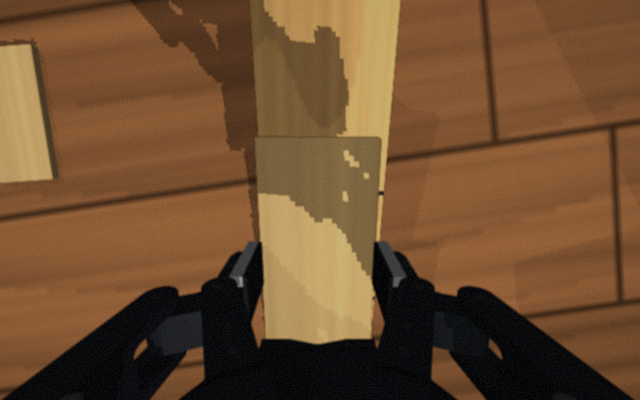

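```bash
python3 - <<'E'
from go import *
m=camera_model("wrist");rr,tt=T(D)
im=cv2.imread("pics/w4.png");h=cv2.cvtColor(im,cv2.COLOR_BGR2HSV)
print(h[5,235:265,0],h[5,235:265,2],h[5,385:410,0],h[5,385:410,2],sep='\n')
mk=(h[...,0]>=16)&(h[...,0]<26)
g=im[:,:,2].astype(float)-im[:,:,0]
for v in(5,20,40,60,80,100,120):
    row=h[v,:,0].astype(float);gl=np.abs(np.diff(cv2.GaussianBlur(im[v:v+1].astype(np.float32),(5,1),0)[0],axis=0)).sum(1)
    l=235+np.argmax(gl[235:272]);rt=380+np.argmax(gl[380:412])
    P=[ray(m,(u+.5,v),tt,rr.apply([0,0,1])) for u in(l,rt)]
    print(v,l,rt,[rr.inv().apply(q-tt).round(4).tolist() for q in P])
E
```

```text
[11 12 11 11 13 12 12 11 12 12 13 14 13 13 14 17 16 19 19 18 18 16 18 18
 18 16 16 18 17 17]
[ 91  88  87  89  86  90  88  89  90  90  90  88  91  83  84  95 108 108
 105 106 108 115 106 110 103 106 103 104 127 162]
[21 21 21 20 21 20 19 19 20 20 21 19 20 20 19 15 13 14 12 12 13 13 12 14
 13]
[196 199 198 196 198 197 197 196 197 197 196 200 198 196 180 138 124 127
 133 132 125 130 130 129 128]
5 263 399 [[-0.2859, -0.0325, -0.0], [-0.2858, 0.0432, -0.0]]
20 271 398 [[-0.2787, -0.0284, -0.0], [-0.2785, 0.0433, -0.0]]
40 251 396 [[-0.2686, -0.0405, -0.0], [-0.2685, 0.0431, -0.0]]
60 253 394 [[-0.2582, -0.0402, -0.0], [-0.258, 0.0429, -0.0]]
80 254 392 [[-0.2472, -0.0405, -0.0], [-0.247, 0.0427, -0.0]]
100 255 391 [[-0.2358, -0.0407, 0.0], [-0.2356, 0.0431, -0.0]]
120 256 389 [[-0.2238, -0.041, -0.0], [-0.2236, 0.0429, 0.0]]
```

```bash
sed -i 's/^D=.*/D=[0.7355,0.1428,-8.5]/' go.py; python3 chk.py -.148 .006 w5 | head -2
```

```text
9.275 [0.59607171 0.15999759 0.14799062] [-1.70412359e+02  1.05749677e-02  8.14301172e+01] [ 0.2872879  -0.40257147 -0.42689978] 0.053502255492103544
turn units [ 0.005 -0.    -0.002] shift units in current axes [0.12  0.324 1.71 ] in target axes [0.12  0.33  1.709]
```

```bash
python3 -m inch '[0.12,0.1,0.5,0.005,0,0,0, 0,0.1,0.5,0,0,0,0, 0,0.1,0.4,0,0,0,0, 0,0.02,0.3,0,0,0,0, 0,0,0,0,0,0,0, 0,0,0,0,0,0,0]'
python3 chk.py -.148 .000 w6
```

```text
clock: 10.07
ee_pos: [0.5973, 0.1642, 0.0963]
orientation: [-170.2, 0.0, 81.5]
contact_force: [-0.7, 0.0, -0.9]
grip_width: 0.0537
10.075 [0.59730437 0.16419037 0.09627886] [-1.70200113e+02  2.26794720e-03  8.14936507e+01] [-0.71938056  0.02646582 -0.93144795] 0.05369045770597626
turn units [ 0.  0. -0.] shift units in current axes [-0.024  0.051  0.211] in target axes [-0.024  0.051  0.211]
[-0.176, 0.042, 0] [397.  198.6]
[-0.176, -0.042, 0] [235.1 198.7]
[-0.31, 0.042, 0] [ 431.9 -150.3]
[-0.31, -0.042, 0] [ 198.3 -150. ]
[-0.12, 0.028, 0.008] [366.2 297.1]
```

View pics/w6.png

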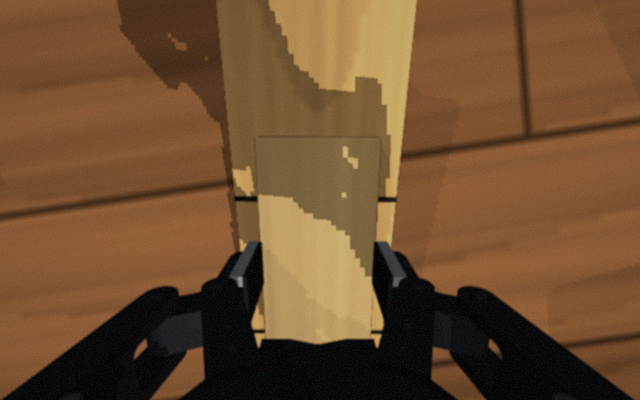

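```bash
python3 -m inch '[-0.02,0.03,0.08,0,0,0,0, 0,0.02,0.07,0,0,0,0, 0,0,0,0,0,0,0]';python3 -m inch '[0,0,0.05,0,0,0,0, 0,0,0,0,0,0,0]'
python3 chk.py -.148 .000 w7|head -2
```

```text
clock: 10.5
ee_pos: [0.5976, 0.1634, 0.091]
orientation: [-170.2, 0.0, 81.5]
contact_force: [-1.1, 0.0, -1.3]
grip_width: 0.0534
clock: 10.75
ee_pos: [0.5976, 0.1635, 0.0899]
orientation: [-170.2, 0.0, 81.5]
contact_force: [0.0, 0.4, 1.5]
grip_width: 0.0533
10.75 [0.59757383 0.16352529 0.08992931] [-1.70190256e+02  8.03159146e-03  8.14945120e+01] [0.04643716 0.39012211 1.46958029] 0.053267144931677356
turn units [-0.  0. -0.] shift units in current axes [-0.004  0.003  0.004] in target axes [-0.004  0.003  0.004]
```

Force is rising from −1.3 to +1.5 N, so I'll press slightly more until contact is clear.

```bash
python3 -m inch '[0,0,0.03,0,0,0,0, 0,0,0,0,0,0,0]';python3 -m inch '[0,0,0.02,0,0,0,0, 0,0,0,0,0,0,0]'
```

```text
clock: 11.05
ee_pos: [0.5976, 0.1635, 0.0899]
orientation: [-170.2, -0.0, 81.5]
contact_force: [-1.3, -0.4, 4.9]
grip_width: 0.0534
clock: 11.3
ee_pos: [0.5976, 0.1635, 0.0899]
orientation: [-170.3, -0.0, 81.5]
contact_force: [-1.6, -1.3, 7.8]
grip_width: 0.0536
```

```bash
python3 -m inch '[0,0,-0.02,0,0,0,0.66, 0,0,0,0,0,0,0.7, 0,0,0,0,0,0,0.8, 0,0,0,0,0,0,0.85, 0,0,-0.3,0,0,0,0.85, 0,0,-1,0,0,0,0.85, 0,0,-1,0,0,0,0.85, 0,0,-0.8,0,0,0,0.85, 0,0,0,0,0,0,0.85]'
python3 chk.py -.148 .05 w8;python3 - <<'E'
from go import *
im=capture("scene")[:,:,::-1];cv2.imwrite("pics/s8.png",cv2.resize(im[140:260,330:490],None,fx=5,fy=5,interpolation=cv2.INTER_CUBIC))
E
```

```text
clock: 12.42
ee_pos: [0.6148, 0.1614, 0.183]
orientation: [-170.5, -0.1, 81.5]
contact_force: [0.5, -0.8, -0.5]
grip_width: 0.0726
12.425 [0.61483767 0.16135719 0.18299534] [-1.70463539e+02 -7.48176538e-02  8.14870739e+01] [ 0.4558856  -0.82939349 -0.53035013] 0.07255106821510145
turn units [ 0.006 -0.002 -0.   ] shift units in current axes [-0.019 -0.331  1.516] in target axes [-0.017 -0.324  1.518]
[-0.176, 0.042, 0] [369.4 165.2]
[-0.176, -0.042, 0] [263.9 165.3]
[-0.31, 0.042, 0] [382.4 -40.3]
[-0.31, -0.042, 0] [250.2 -40.3]
[-0.12, 0.028, 0.008] [350.1 232.7]
```

View pics/w8.png

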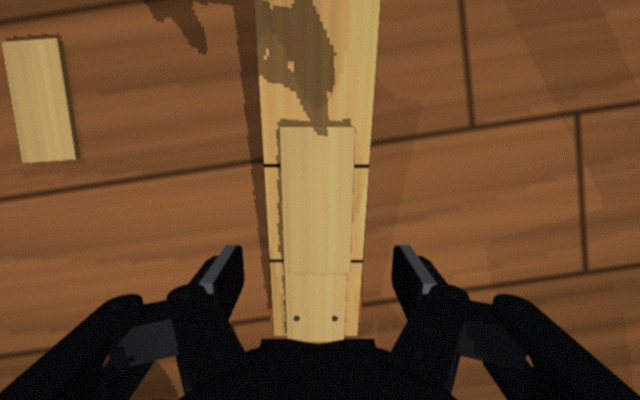

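View pics/s8.png

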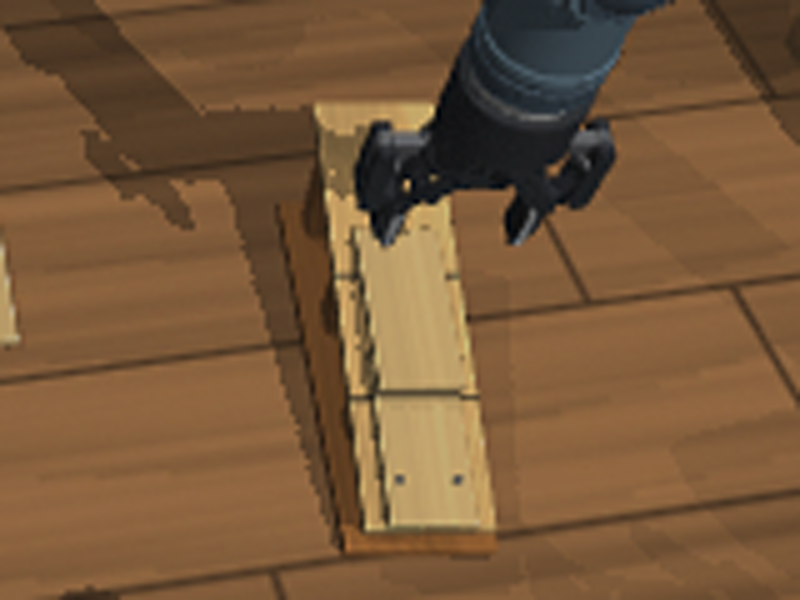

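```bash
cat > ver.py <<'E'
from go import *
def corners(x):
    rr,tt=T(D);o=R.from_euler('z',D[2],degrees=True)*R.from_euler('y',9.8,degrees=True);c=rr.apply([x,0,.0095])+tt
    return [(a,b,c+o.apply([a*.06,b*.028,.004])) for a in(-1,1) for b in(-1,1)]
E
python3 - <<'E'
from ver import *
m=camera_model("wrist");ms=camera_model("scene")
for a,b,q in corners(-.148): print('low' if a>0 else 'up','+y' if b>0 else '-y','wrist',proj(m,q).round(1),'s8',((proj(ms,q)-[330,140]+.5)*5-.5).round(0))
im=cv2.imread("pics/w8.png")[110:290,260:385];cv2.imwrite("pics/w8z.png",cv2.resize(im,None,fx=4,fy=4,interpolation=cv2.INTER_CUBIC)[:600])
E
```

```text
up -y wrist [278.7 128. ] s8 [355. 228.]
up +y wrist [355.9 127.9] s8 [438. 228.]
low -y wrist [283.9 275.9] s8 [381. 388.]
low +y wrist [351.1 275.8] s8 [468. 387.]
```

View pics/w8z.png

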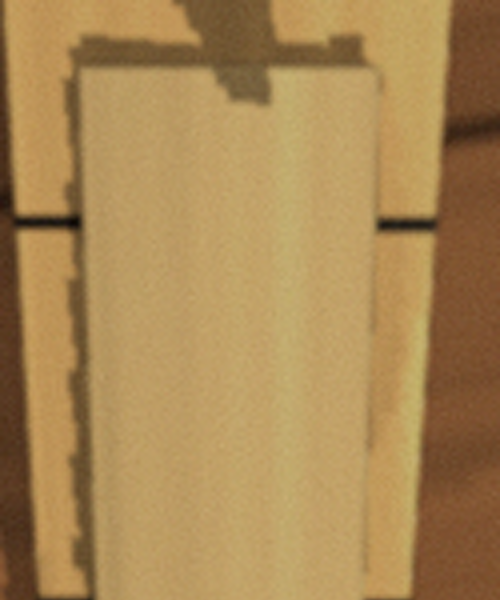

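```bash
python3 - <<'E'
from ver import *
s,p,r=cur();print(s['clock'],p,s['orientation'])
m=camera_model("wrist");rr,tt=T(D)
print(proj(m,rr.apply([-.176,.042,0])+tt),proj(m,rr.apply([-.088,.042,0])+tt))
im=capture("wrist")[:,:,::-1];cv2.imwrite("pics/w9.png",im)
g=cv2.GaussianBlur(im.astype(np.float32),(3,3),0)
col=g[:,300:335].mean(1).sum(1);d=np.abs(np.diff(col));print('edges rows',[(i,int(d[i])) for i in range(110,310) if d[i]>12])
for u in(272,359): 
  c=g[150:285,u-2:u+3].mean(1).sum(1);print(u,[150+i for i in np.argsort(c)[:6]])
for v in(140,200,250):
  row=g[v-2:v+3].mean(0).sum(1);d=np.abs(np.diff(row));print(v,[(i,int(d[i])) for i in range(255,385) if d[i]>25])
for a,b,q in corners(-.148): print(a,b,proj(m,q).round(1))
E
```

```text
12.525 [0.61302124 0.16119287 0.18013567] [-1.70174222e+02  1.14682196e-02  8.14929996e+01]
[370.65388285 168.05813434] [364.53216093 263.91223145]
edges rows [(121, 15), (122, 25), (123, 21), (128, 34), (129, 41), (130, 25), (137, 19), (138, 17)]
272 [np.int64(168), np.int64(264), np.int64(169), np.int64(167), np.int64(265), np.int64(263)]
359 [np.int64(168), np.int64(169), np.int64(265), np.int64(264), np.int64(167), np.int64(170)]
140 [(260, 35), (261, 88), (262, 98), (263, 52), (275, 44), (276, 63), (277, 36), (279, 59), (280, 59), (281, 26), (370, 58), (371, 93), (372, 69)]
200 [(264, 60), (265, 91), (266, 66), (277, 45), (278, 66), (279, 33), (281, 61), (282, 58), (366, 53), (367, 85), (368, 58)]
250 [(259, 29), (260, 33), (267, 58), (268, 89), (269, 65), (276, 42), (277, 65), (278, 54), (282, 45), (283, 74), (284, 52), (363, 64), (364, 67), (365, 34)]
-1 -1 [278.7 128. ]
-1 1 [355.9 127.9]
1 -1 [283.9 275.9]
1 1 [351.1 275.8]
```

View pics/w9.png

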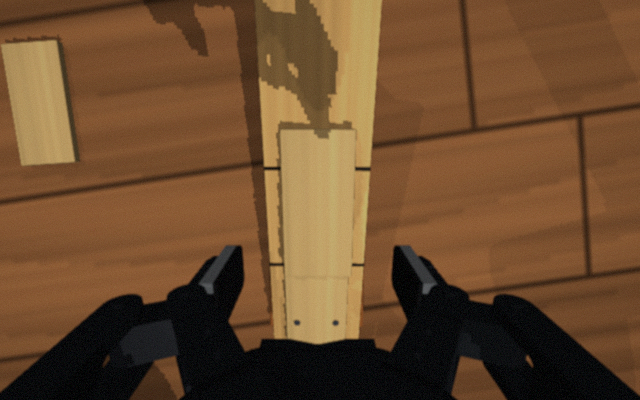

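First shingle is on: its upper edge is at row 129 (predicted 128), both pencil lines are where predicted, and the sides agree to 1 px. Next is the second shingle.

```bash
python3 - <<'E'
from go import *
s,p,r=cur();to([.461,-.101,.13],tool(84.7),p,r)
E
```

```text
turn units [-0.22  -0.005 -0.071] shift units in current axes [-9.388 -3.361  2.267] in target axes [-9.167 -4.22   1.649]
```

```bash
python3 -m inch '[0,0,0,-0.22,-0.005,-0.071,0.8, -0.92,-0.42,0,0,0,0,0.8, -0.92,-0.42,0,0,0,0,0.8, -0.92,-0.42,0,0,0,0,0.8, -0.92,-0.42,0,0,0,0,0.8, -0.92,-0.42,0.2,0,0,0,0.8, -0.92,-0.42,0.2,0,0,0,0.8, -0.92,-0.42,0.3,0,0,0,0.8, -0.92,-0.42,0.4,0,0,0,0.8, -0.92,-0.42,0.5,0,0,0,0.8, -0.92,-0.42,0,0,0,0,0.8, 0,0,0,0,0,0,0.8]'; python3 -m inch '[0,0,0,0,0,0,0.75, 0,0,0,0,0,0,0.75]'
python3 - <<'E'
from go import *
s,p,r=cur();print(s['clock'],p,s['orientation'],s['grip_width'])
m=camera_model("wrist");im=capture("wrist");im=im[:,:,::-1].copy();cv2.imwrite("pics/w10.png",im)
h=cv2.cvtColor(im,cv2.COLOR_BGR2HSV)
mk=((h[...,0]>15)&(h[...,0]<26)&(h[...,2]>120)).astype(np.uint8)*255
cs,_=cv2.findContours(mk,cv2.RETR_EXTERNAL,cv2.CHAIN_APPROX_NONE)
for c in cs:
    if cv2.contourArea(c)<2000: continue
    q=np.array([ray(m,x[0],(0,0,.008))[:2] for x in c],np.float32)*1000
    print(cv2.minAreaRect(q))
to([.461,-.101,.012],tool(84.7),p,r)
E
```

```text
clock: 14.08
ee_pos: [0.4598, -0.1025, 0.1307]
orientation: [-179.9, -0.1, 84.5]
contact_force: [0.1, -0.3, -1.2]
grip_width: 0.0681
clock: 14.32
ee_pos: [0.4623, -0.1012, 0.132]
orientation: [179.9, -0.0, 84.8]
contact_force: [0.3, 0.2, 0.2]
grip_width: 0.0636
14.325 [ 0.46231204 -0.1012063   0.13196943] [ 1.79934682e+02 -4.84571616e-02  8.47653017e+01] 0.06358525272772941
((469.05426025390625, -304.7416687011719), (62.729461669921875, 56.863529205322266), 12.529447555541992)
((461.6304931640625, -101.09923553466797), (56.90608215332031, 121.27852630615234), 85.43527221679688)
turn units [ 0.001 -0.001  0.001] shift units in current axes [-1.000e-03 -4.900e-02  3.999e+00] in target axes [ 3.000e-03 -4.400e-02  3.999e+00]
```

View pics/w10.png

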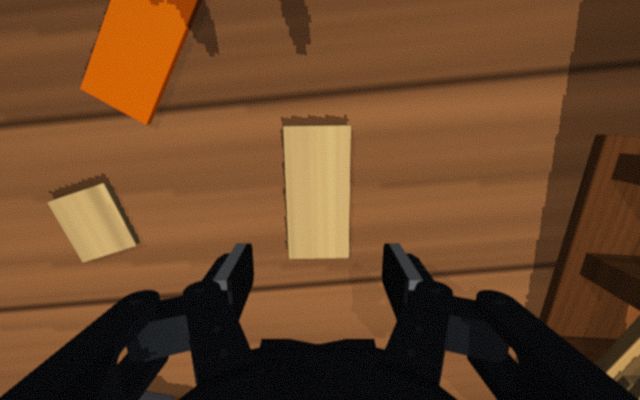

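Shingle at (0.4616, −0.1011), size 121×57 mm. Descending and gripping.

```bash
python3 -m inch '[0,-0.02,0.8,0,0,-0.013,0.75, 0,0,0.8,0,0,0,0.75, 0,0,0.8,0,0,0,0.75, 0,0,0.8,0,0,0,0.75, 0,0,0.6,0,0,0,0.75, 0,0,0.15,0,0,0,0.75, 0,0,0.1,0,0,0,0.75, 0,0,0,0,0,0,0.75, 0,0,0,0,0,0,0.75]'; python3 -m inch '[0,0,0,0,0,0,0.5, 0,0,0,0,0,0,0.4, 0,0,0,0,0,0,0, 0,0,0,0,0,0,0, 0,0,0,0,0,0,0]'; python3 -m inch '[0,0,-0.5,0,0,0,0, 0,0,-1,0,0,0,0, 0,0,-1,0,0,0,0, 0,0,-1,0,0,0,0, 0,0,-1,0,0,0,0, 0,0,-1,0,0,0,0, 0,0,0,0,0,0,0, 0,0,0,0,0,0,0]'
python3 - <<'E'
from go import *
s,p,r=cur();print(s['clock'],p,s['orientation'],s['grip_width'])
m=camera_model("wrist");im=capture("wrist")[:,:,::-1];cv2.imwrite("pics/w11.png",im)
for sy in(-1,1): print(sy,proj(m,p+r.apply([0,sy*.06,.0024])))
g=tool(81.5,9.8);t=place(-.236)-g.apply([0,0,.0064]);print(t);to(t+[0,0,.06],g,p,r)
E
```

```text
clock: 15.5
ee_pos: [0.4623, -0.102, 0.0113]
orientation: [179.9, -0.0, 85.3]
contact_force: [-0.4, 0.4, -0.1]
grip_width: 0.0642
clock: 16.12
ee_pos: [0.4622, -0.102, 0.0119]
orientation: [179.8, -0.0, 85.3]
contact_force: [-2.2, 1.2, 8.5]
grip_width: 0.0532
clock: 17.12
ee_pos: [0.461, -0.1018, 0.175]
orientation: [180.0, -0.0, 85.3]
contact_force: [-0.4, -0.5, -1.1]
grip_width: 0.0532
17.125 [ 0.46102112 -0.10179705  0.17503702] [ 1.79963436e+02 -4.49836214e-02  8.52744130e+01] 0.05323446433723991
-1 [317.52898291 136.34127629]
1 [317.68600056 362.03130989]
[0.51355458 0.17596997 0.1125642 ]
turn units [0.218 0.006 0.084] shift units in current axes [9.372 0.982 0.09 ] in target axes [9.416 0.372 0.019]
```

View pics/w11.png

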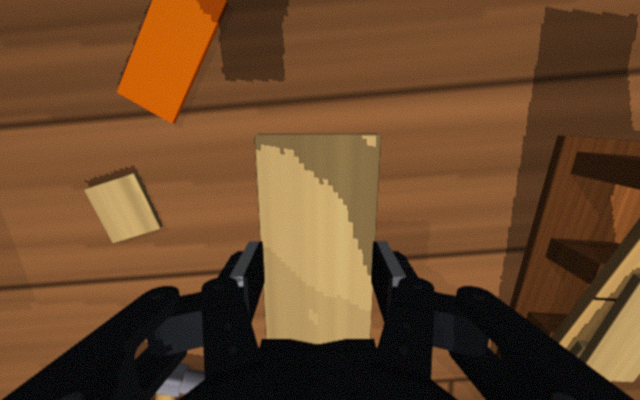

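```bash
python3 -m inch '[0,0,0,0.109,0.003,0.042,0, 0,0,0,0.109,0.003,0.042,0, 0.94,0.037,0,0,0,0,0, 0.94,0.037,0,0,0,0,0, 0.94,0.037,0,0,0,0,0, 0.94,0.037,0,0,0,0,0, 0.94,0.037,0,0,0,0,0, 0.94,0.037,0,0,0,0,0, 0.94,0.037,0,0,0,0,0, 0.94,0.037,0,0,0,0,0, 0.94,0.037,0,0,0,0,0, 0.94,0.037,0,0,0,0,0]'; python3 -m inch '[0,0,0,0,0,0,0, 0,0,0,0,0,0,0, 0,0,0,0,0,0,0]'
python3 chk.py -.2353 .008 w12
```

```text
clock: 18.68
ee_pos: [0.5131, 0.1761, 0.172]
orientation: [-170.1, 0.1, 81.5]
contact_force: [-0.6, 0.5, -1.4]
grip_width: 0.0537
clock: 19.05
ee_pos: [0.5136, 0.1745, 0.1733]
orientation: [-170.2, 0.0, 81.4]
contact_force: [-0.2, -0.6, -0.2]
grip_width: 0.0531
19.05 [0.51360296 0.17449199 0.17329442] [-1.70205196e+02  4.92633138e-02  8.14339577e+01] [-0.16860488 -0.57600653 -0.1611173 ] 0.05307739624122859
turn units [ 0.     0.001 -0.002] shift units in current axes [0.05  0.313 1.736] in target axes [0.048 0.314 1.736]
[-0.176, 0.042, 0] [372.  293.9]
[-0.176, -0.042, 0] [267.2 294.1]
[-0.31, 0.042, 0] [385.1 122.1]
[-0.31, -0.042, 0] [254.2 122.4]
[-0.12, 0.028, 0.008] [352.8 354.8]
```

View pics/w12.png

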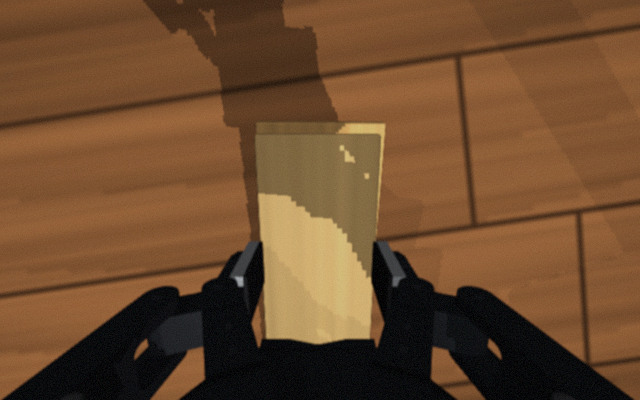

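```bash
python3 -m inch '[0.05,0.1,0.5,0,0,0,0, 0,0.1,0.5,0,0,0,0, 0,0.1,0.4,0,0,0,0, 0,0.02,0.33,0,0,0,0, 0,0,0,0,0,0,0, 0,0,0,0,0,0,0]'
python3 chk.py -.2353 .000 w13
```

```text
clock: 19.85
ee_pos: [0.5151, 0.1768, 0.1212]
orientation: [-170.3, 0.0, 81.5]
contact_force: [0.4, -0.1, -0.2]
grip_width: 0.0532
19.85 [0.51505783 0.17682013 0.12122109] [-1.70286812e+02  4.98859881e-03  8.14966755e+01] [ 0.38490498 -0.07117392 -0.22274882] 0.05316733460881327
turn units [ 0.002  0.    -0.   ] shift units in current axes [-0.035  0.027  0.294] in target axes [-0.035  0.028  0.294]
[-0.176, 0.042, 0] [382.6 326.1]
[-0.176, -0.042, 0] [249.3 326.2]
[-0.31, 0.042, 0] [404.5 102.8]
[-0.31, -0.042, 0] [225.9 102.9]
[-0.12, 0.028, 0.008] [357.8 400.3]
```

View pics/w13.png

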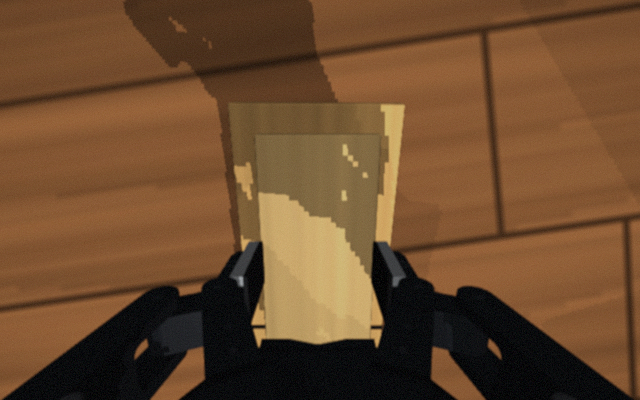

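```bash
python3 -m inch '[-0.015,0.02,0.08,0.002,0,0,0, 0,0.008,0.08,0,0,0,0, 0,0,0,0,0,0,0]';python3 -m inch '[0,0,0.05,0,0,0,0, 0,0,0,0,0,0,0]';python3 -m inch '[0,0,0.04,0,0,0,0, 0,0,0,0,0,0,0]'
python3 - <<'E'
from go import *
s,p,r=cur();g=tool(81.5,9.8);to(place(-.2353)-g.apply([0,0,.0064]),g,p,r)
E
```

```text
clock: 20.27
ee_pos: [0.5147, 0.1762, 0.1159]
orientation: [-170.2, 0.0, 81.5]
contact_force: [-0.4, -0.4, -0.3]
grip_width: 0.053
clock: 20.52
ee_pos: [0.5144, 0.1763, 0.1145]
orientation: [-170.2, 0.0, 81.5]
contact_force: [-0.3, -0.4, -0.3]
grip_width: 0.0532
clock: 20.78
ee_pos: [0.5145, 0.1764, 0.1139]
orientation: [-170.2, 0.0, 81.5]
contact_force: [-1.0, -0.2, 3.4]
grip_width: 0.0533
turn units [ 0.  0. -0.] shift units in current axes [-0.018  0.001  0.05 ] in target axes [-0.018  0.001  0.05 ]
```

Contact begins at about TCP z 0.114. That is 1.2 mm above nominal, which matches the higher grasp. One more small step, then release.

```bash
python3 -m inch '[0,0,0.03,0,0,0,0, 0,0,0,0,0,0,0]';python3 -m inch '[0,0,-0.01,0,0,0,0.66, 0,0,0,0,0,0,0.7, 0,0,0,0,0,0,0.8, 0,0,0,0,0,0,0.85, 0,0,-0.3,0,0,0,0.85, 0,0,-1,0,0,0,0.85, 0,0,-1,0,0,0,0.85, 0,0,-0.8,0,0,0,0.85, 0,0,0,0,0,0,0.85, 0,0,0,0,0,0,0.85, 0,0,0,0,0,0,0.85]'
python3 - <<'E'
from ver import *
s,p,r=cur();print(s['clock'],p,s['contact_force'])
m=camera_model("wrist");ms=camera_model("scene");mt=camera_model("top");rr,tt=T(D)
im=capture("wrist")[:,:,::-1];cv2.imwrite("pics/w14.png",im)
i2=capture("scene")[:,:,::-1];cv2.imwrite("pics/s14.png",cv2.resize(i2[140:260,330:490],None,fx=5,fy=5,interpolation=cv2.INTER_CUBIC))
i3=capture("top")[:,:,::-1];cv2.imwrite("pics/t14.png",i3)
for d in([-.176,.042,0],[-.31,.042,0],[-.31,-.042,0]):print(d,proj(m,rr.apply(d)+tt).round(1))
for a,b,q in corners(-.236): print('low' if a>0 else 'up','+y' if b>0 else '-y','wrist',proj(m,q).round(1),'s14',((proj(ms,q)-[330,140]+.5)*5-.5).round(0))
g=cv2.GaussianBlur(im.astype(np.float32),(3,3),0)
for v in(150,200,250):
  row=g[v-2:v+3].mean(0).sum(1);d=np.abs(np.diff(row));print(v,[(i,int(d[i])) for i in range(245,395) if d[i]>25])
E
```

```text
clock: 21.02
ee_pos: [0.5145, 0.1764, 0.1138]
orientation: [-170.2, -0.0, 81.5]
contact_force: [-1.4, -1.1, 8.5]
grip_width: 0.0533
clock: 22.4
ee_pos: [0.529, 0.1739, 0.2032]
orientation: [-170.0, 0.1, 81.5]
contact_force: [0.8, -0.2, -1.0]
grip_width: 0.0726
22.4 [0.52903728 0.17392346 0.20322128] [ 0.77597402 -0.2370343  -0.96442985]
[-0.176, 0.042, 0] [364.4 264.2]
[-0.31, 0.042, 0] [374.3 107.5]
[-0.31, -0.042, 0] [260.1 107.6]
up -y wrist [278.7 128.3] s14 [340. 114.]
up +y wrist [355.7 128.2] s14 [420. 114.]
low -y wrist [283.8 276.1] s14 [364. 264.]
low +y wrist [350.9 276. ] s14 [449. 263.]
150 [(247, 32), (262, 67), (263, 91), (264, 60), (276, 42), (277, 61), (278, 28), (279, 40), (280, 80), (281, 61), (370, 52), (371, 77), (372, 50)]
200 [(251, 26), (252, 30), (264, 27), (265, 84), (266, 106), (267, 63), (277, 46), (278, 69), (279, 48), (281, 49), (282, 75), (283, 49), (366, 38), (367, 79), (368, 77), (369, 36)]
250 [(256, 29), (257, 34), (267, 30), (268, 85), (269, 101), (270, 54), (278, 38), (279, 58), (280, 48), (283, 62), (284, 65), (285, 30), (363, 47), (364, 75), (365, 50), (391, 38), (392, 77), (393, 78), (394, 42)]
```

View pics/w14.png

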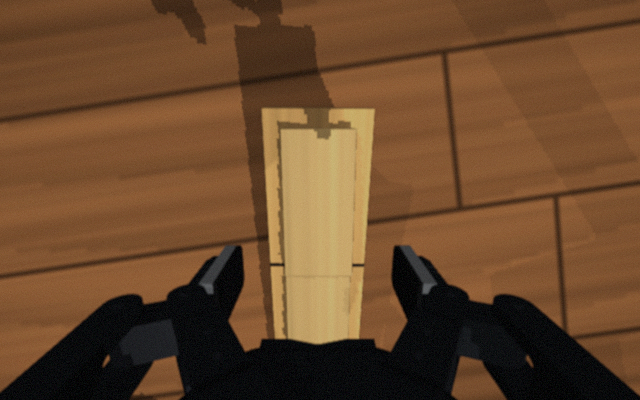

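View pics/s14.png

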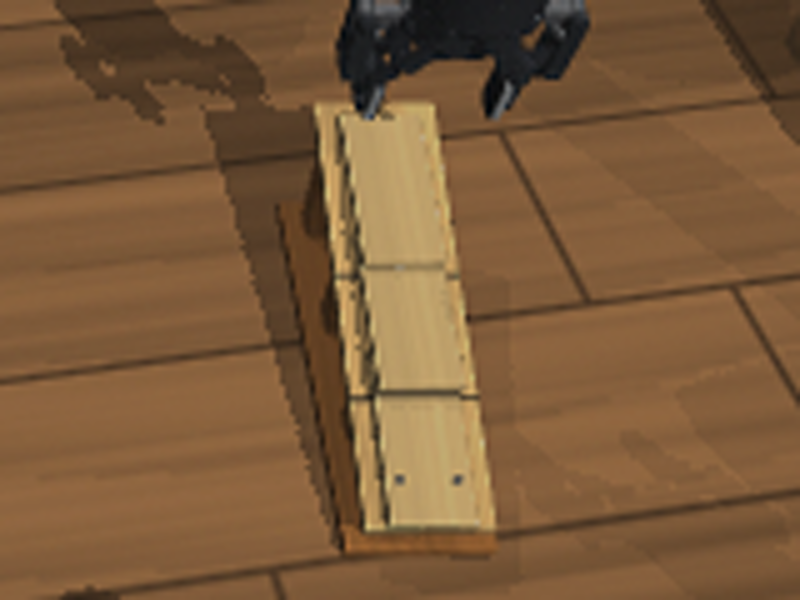

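The pictures show both shingles in place and straight. The second one's upper edge is at row 128 (predicted 128.2) and its lower edge is at row 276 (predicted 276). Handing in.

```bash
python3 - <<'E'
from rig import *
print(job_done())
E
```

```text
the job is handed in; nothing more can be done
None
```

Both full-length shingles are on the hood. I laid the far one first on the lower pencil line, lapping the nailed shingle, then the near one on the upper line, lapping the first. I handed in at about 22.5 s, with the gripper well clear of everything.

- **Placement:** In the last wrist pictures the edges I checked on both shingles were within about 1 px of prediction, roughly 1 mm. The scene view showed them straight and centred, and the first had not shifted when the second went on.
- **Forces:** The highest reading I saw was about 8.5 N.
- **Offcut:** It was never touched. Before the second pick it measured at the same spot as at the start, but I did not measure it again at the end.
- **Disagreements:** The wrist view put the deck about 1 mm further to the left than the fixed cameras did, so I shifted the target by that much. The second shingle was held about 0.7 mm off along its length, and I corrected for that before laying it.

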